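Pack the water-test kit tray for a site round

TASK

Pack the steel kit tray for the site round: stand each dropper bottle upright in the round well whose collar has the colour of its cap, lay the yellow pH pen flat in the long bed with its dark cap at the narrow end, and lay the timer flat, face up, in the square bed. Everything must sit right down on the floor of its place; never knock a bottle over.

Things in the scene. Friction and masses are not known exactly. Their poses are not given: they have to be found in the camera images.
- green_bottle_center (a point): White plastic dropper bottle with a pointed green cap, 90 mm tall, standing upright loose on the bench, about 40 g. The point is on its axis, half-way up (45 mm above its underside); z up. The round body is 29 mm in diameter up to 64 mm above the underside, the cap above it is about 20 mm. Its turn about z does not matter.
- green_well_floor (a point): Round well with green collar and green floor in a white block 66 mm square, one of three, 68 mm apart, in the far row of the steel tray (268 x 216 mm, rim 9 mm high, fixed), in any order. The point is the centre of the flat floor, 7 mm above the bench, where a bottle's underside stands; z up, x across the row, y along it. Well 44 mm wide, 20 mm deep.
- red_bottle_center (a point): White plastic dropper bottle with a pointed red cap, 94 mm tall, standing upright loose on the bench, about 40 g. The point is on its axis, half-way up (47 mm above its underside); z up. The round body is 29 mm in diameter up to 68 mm above the underside, the cap above it is about 20 mm. Its turn about z does not matter.
- red_well_floor (a point): Round well with red collar and red floor in a white block 66 mm square, one of three, 68 mm apart, in the far row of the steel tray (268 x 216 mm, rim 9 mm high, fixed), in any order. The point is the centre of the flat floor, 7 mm above the bench, where a bottle's underside stands; z up, x across the row, y along it. Well 44 mm wide, 20 mm deep.
- black_bottle_center (a point): White plastic dropper bottle with a pointed black cap, 98 mm tall, standing upright loose on the bench, about 40 g. The point is on its axis, half-way up (49 mm above its underside); z up. The round body is 29 mm in diameter up to 72 mm above the underside, the cap above it is about 20 mm. Its turn about z does not matter.
- black_well_floor (a point): Round well with black collar and black floor in a white block 66 mm square, one of three, 68 mm apart, in the far row of the steel tray (268 x 216 mm, rim 9 mm high, fixed), in any order. The point is the centre of the flat floor, 7 mm above the bench, where a bottle's underside stands; z up, x across the row, y along it. Well 44 mm wide, 20 mm deep.
- pen_center (a point): Yellow pocket pH meter with a dark grey cap, 177 mm long, 24 mm high, about 55 g, lying flat, display up. The point is half-way up, at the middle of the yellow body's length; y points along the pen to the cap, z up. The body, 38 mm wide, reaches 68 mm either way along y; the cap, 28 mm wide, goes on to y = +108 mm.
- pen_bed_floor (a point): Long white bed with dark rubber floor in the tray's middle row. The point is on the flat floor (7 mm above the bench) where the middle of the yellow body belongs; y runs along the bed to its narrow end, z up. Walls 8 mm high; pocket from y = -76 to +116 mm, 54 mm wide, 42 mm from y = 78 on. Side walls are missing from y = -30 to +30 mm: room for fingers.
- bench_timer_center (a point): White bench timer with a small display and one red and two blue buttons, 64 x 64 mm, 17 mm thick (19 mm with the buttons), lying flat on the bench face up, about 60 g. The point is at its centre, 9 mm above its underside; z up, x and y along its sides.
- timer_bed_floor (a point): Square white bed with dark rubber floor and four corner brackets, in the tray's near row, left of a fixed card box 21 mm high (60 mm from the point). The point is the centre of the flat floor, 7 mm above the bench; z up, x and y along its sides. Pocket 78 x 78 mm; brackets 8 mm over the floor, 22 mm along each side of a corner: the middle 44 mm of every side is open for fingers.
Not all that is in view belongs to the job. Leave any orange, pink or purple look-alike of the part that bears green_bottle_center alone.

How it is judged:
At the end, for the whole second after the job is handed in: Each bottle upright (0.1 rad) in the well of its cap colour, within 11 mm of centre, on the floor (4 mm); pen flat (0.05 rad) in its bed, within 12 mm and 0.2 rad, cap at the narrow end; timer flat (0.06 rad), face up in its bed within 12 mm; all at rest (0.02 m/s) (horizontal distance between green_bottle_center and green_well_floor below 0.011 m and z of green_bottle_center in the frame of green_well_floor between 0.041 and 0.049 m and angle between each of green_bottle_center, red_bottle_center, black_bottle_center's own z axis and vertical below 0.1 rad and linear speed of each of green_bottle, red_bottle, black_bottle, pen, bench_timer below 0.02 m/s and horizontal distance between red_bottle_center and red_well_floor below 0.011 m and z of red_bottle_center in the frame of red_well_floor between 0.043 and 0.051 m and horizontal distance between black_bottle_center and black_well_floor below 0.011 m and z of black_bottle_center in the frame of black_well_floor between 0.045 and 0.053 m and horizontal distance between pen_center and pen_bed_floor below 0.012 m and z of pen_center in the frame of pen_bed_floor between 0.008 and 0.016 m and angle between the y axis of pen_center and the y axis of pen_bed_floor, either way round below 0.2 rad and angle between pen_center's own z axis and vertical below 0.05 rad and horizontal distance between bench_timer_center and timer_bed_floor below 0.012 m and z of bench_timer_center in the frame of timer_bed_floor between 0.005 and 0.013 m and angle between bench_timer_center's own z axis and vertical below 0.06 rad); the robot touches nothing.
It fails at once if the green-capped bottle is tipped over (more than 0.7 rad from upright) (angle between green_bottle_center's own z axis and vertical above 0.7 rad).
It fails at once if the red-capped bottle is tipped over (more than 0.7 rad from upright) (angle between red_bottle_center's own z axis and vertical above 0.7 rad).
It fails at once if the black-capped bottle is tipped over (more than 0.7 rad from upright) (angle between black_bottle_center's own z axis and vertical above 0.7 rad).
It also fails if it takes over 128 s, if anything falls off the work surface, if the arm or the gripper's body presses on something with over 40 N, if the wrist force passes 120 N, or if a joint passes its speed limit or range.

ROBOT

A 7-joint arm with a two-finger parallel gripper is mounted at the origin on a cart in front of the work surface, level with it; the furniture and walls round the work are solid. World frame = base frame: x ahead of the robot, y to its left, z up, the work surface at z = 0. Lengths are in m, angles in rad, forces in N, time in s.
With the tool pointing down it reaches from about 0.4 to 0.9 m from the base axis. Payload 5.5 kg.
Tool frame: the origin (TCP) lies midway between the tips of the shut fingers; the grasp point (between the pads) lies 19 mm behind it (manip.grip_depth is the distance from the TCP to the grasp point, in m); z points along the fingers, y is the line along which they close (so a half turn about z gives the same grasp; the last joint's range is limited). The gripper opens to 92 mm and grips with 3 to 60 N. Pads are 19 mm wide; open, the fingers measure 130 mm over their backs; the gripper's body (75 mm by 190 mm) begins 47 mm behind the grasp point.
Start: joints at [1.543, 0.501, -0.427, 1.55, 0.221, 1.138, -0.21], TCP at [0.186, -0.623, 0.227] pointing down, gripper open.
Joint ranges: [-2.88, 2.88], [-0.31, 2.03], [-1.54, 1.56], [0.2, 2.42], [-1.41, 4.55], [0.19, 2.02], [-2.57, 2.57]. Speed limits (rad/s): [2.57, 2.57, 3.14, 3.14, 3.14, 3.14, 3.14].

INTERFACE

Orientations are given as a unit quaternion [x, y, z, w].
In Python, from bench import manip, effector, viewer gives the robot as it stands. Calls block until the motion is done:
- manip.move_pose(position, orientation): joint-space move of the TCP to a pose.
- manip.servo_line(position, ori=None, vel=0.15): straight line of the TCP; ori=None keeps the orientation; vel is the mean speed in m/s.
- manip.movej(angles): joint-space move.
- effector.open_jaws() and effector.close(f_grip=None): open the fingers fully, or close them until they stop; f_grip is the grip in N (None keeps the last).
- manip.sleep(seconds).
- manip.solve_ik(position, orientation): joint angles nearest the present ones, or None.
- viewer.get_image(name): name is "side" or "top" or "wrist"; returns the picture (384x512x3 uint8, red, green, blue); there is no depth.
- viewer.get_calibration(name): a dict with "vfov" (degrees; the focal length in pixels is half the picture's height over the tangent of half this angle, whatever the lens; pixels are square), "cx", "cy" (the principal point, pixels), "eye" and "attitude" of the camera in the world. Camera axes: x right, y down, z forward; pixel columns grow to the right and rows downward; lengths in m; the calibration is good to about 2 mm. A picture is of the moment at which its call begins: read the wrist's pose just before it. get_calibration takes no time and is no camera call; for the wrist camera it gives the pose at the moment of the call.
A pose or a line that the arm cannot do raises manip.PlanningError and nothing moves.
- manip.hand_in(): hands the job in; it is judged then, once.
Readings, each from a call of its own:
- manip.current_clock(): time.
- manip.current_q(): joint angles.
- manip.current_joint_velocities(): joint speeds.
- manip.current_tau(): joint torques, N m.
- manip.current_tool_pos(): TCP position.
- manip.current_tcp_rot(): TCP orientation.
- manip.current_force(): force on the tool from outside, world axes, zero at the start.
- manip.current_wrist_torque(): the same for the moment, N m.
- manip.current_finger_gap(): finger opening in m.
- manip.current_gripper_force(): force on a finger pad.
Only numpy, scipy, OpenCV 4.12 (cv2) and the standard library are available. Lean on these libraries where they do the work, as an engineer would, in place of code of your own. Each camera call takes 0.05 s, during which the arm holds its last target. There are 200 camera calls.

## Working session

There is one attempt and no reset: what is moved stays moved. The work goes in short steps, each a Python script; the robot and the scene stay as the last script left them, time stands still between calls to the robot, and variables do not carry over. Pictures are saved under pics/ and viewed, at most 14 in all, crops included, and the job is handed in when it is done.

```bash
mkdir -p pics; ls; python3 - <<'E'
from bench import manip, effector, viewer
import cv2
for n in("top","side"):
    im=viewer.get_image(n); c=viewer.get_calibration(n); print(n,c)
    cv2.imwrite(f"pics/{n}0.png",cv2.resize(im[:,:,::-1],(800,600),interpolation=cv2.INTER_CUBIC))
    cv2.imwrite(f"pics/{n}0_raw.png",im[:,:,::-1])
print(viewer.get_calibration("wrist"),manip.current_tcp_rot(),manip.current_clock())
E
```

```text
pics
top {'vfov': 55.31778545163824, 'cx': 255.0065806089941, 'cy': 191.17580163823527, 'eye': array([ 0.42246164, -0.14059395,  0.89381336]), 'attitude': array([ 0.71307964, -0.69951776,  0.03597856, -0.02996455])}
side {'vfov': 52.369623573725235, 'cx': 248.95661682341574, 'cy': 191.55633152595533, 'eye': array([0.36889663, 0.56136527, 0.52563455]), 'attitude': array([-0.08778216,  0.87122668, -0.48034731,  0.05024762])}
{'vfov': 67.85360875296536, 'cx': 255.43936135864348, 'cy': 193.68307135115347, 'eye': array([ 0.26523914, -0.59912709,  0.38233342]), 'attitude': array([ 0.79290663, -0.58961882, -0.09270619,  0.12269592])} [ 9.89442421e-01  1.44923877e-01 -1.07963530e-04 -8.68675157e-04] 0.1
```

View pics/top0.png

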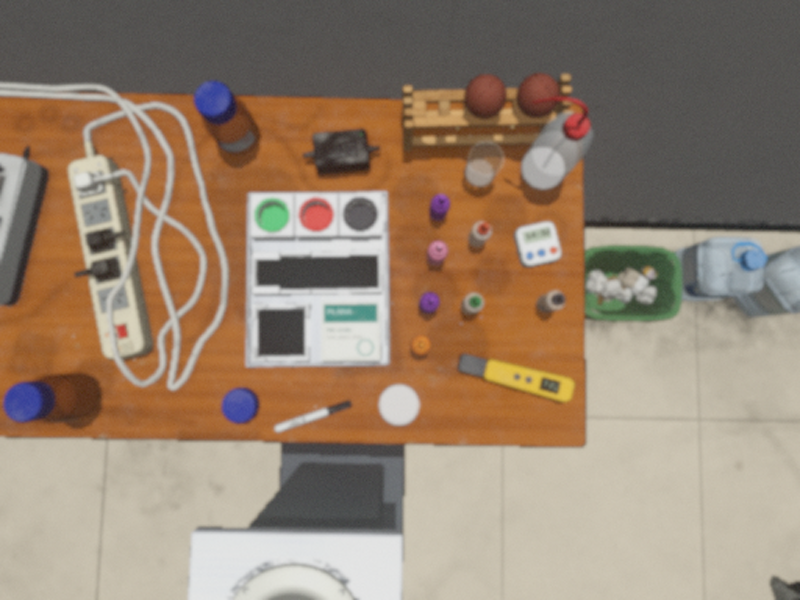

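View pics/side0.png

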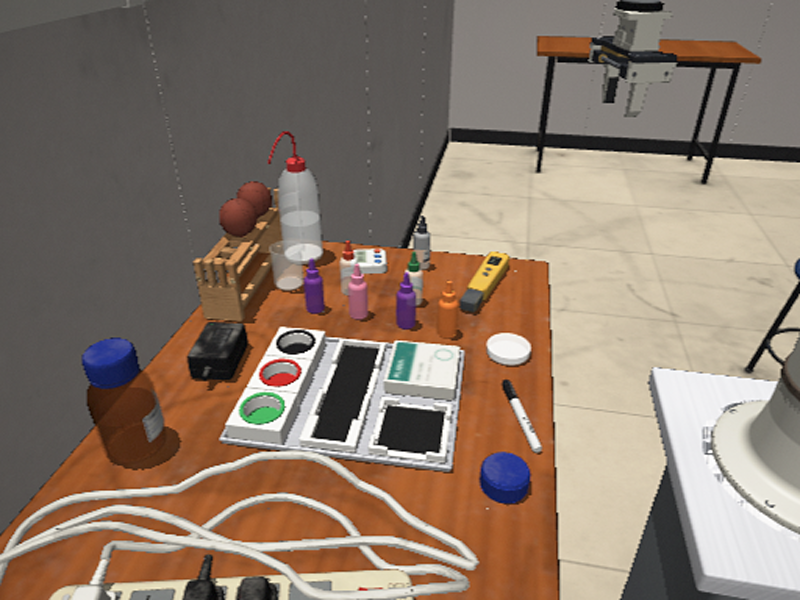

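Candidates (in the 800x600 top picture):
- **Bottles:** green cap (474,302), red cap (482,231), black cap (553,300).
- **Look-alikes to leave:** purple (440,206) and (430,302), pink (437,252), orange (421,345), and the red-capped wash bottle (577,125).
- **Other parts:** pen (515,380) with its cap on the left, timer (538,243).
- **Wells:** green (272,215), red (316,214), black (360,214).

I'll take close crops next.

```bash
python3 - <<'E'
import cv2
t=cv2.imread("pics/top0_raw.png");s=cv2.imread("pics/side0_raw.png")
cv2.imwrite("pics/topc.png",cv2.resize(t[115:265,152:376],None,fx=3.5,fy=3.5,interpolation=cv2.INTER_CUBIC))
cv2.imwrite("pics/sidec.png",cv2.resize(s[135:300,138:338],None,fx=3.6,fy=3.6,interpolation=cv2.INTER_CUBIC))
E
```

```text
(no output)
```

View pics/topc.png

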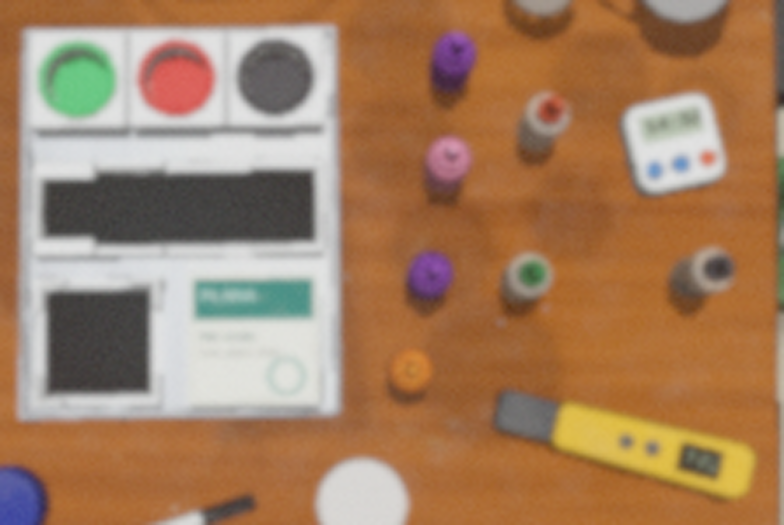

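View pics/sidec.png

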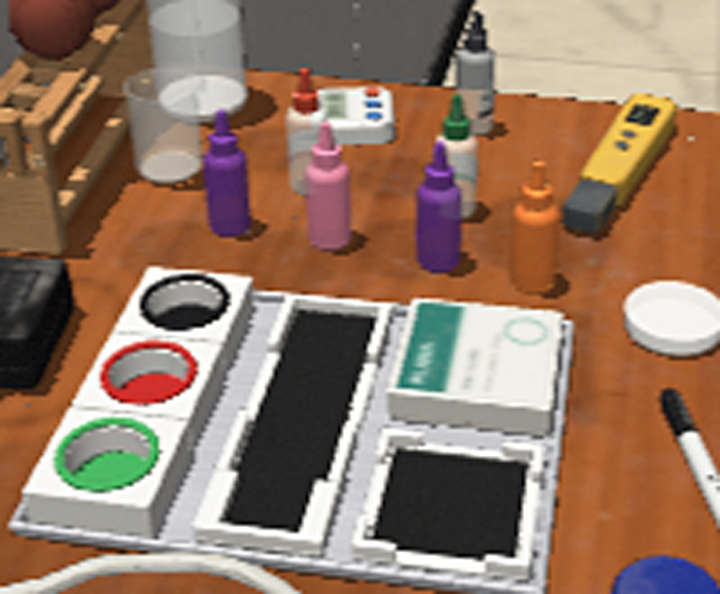

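The top crop shows:
- **Bottle cap tips:** red (552,105), green (533,270), black (719,265).
- **Timer centre:** (674,144).
- **Pen:** body runs from (555,420) to (752,472), with the cap on the left.
- **Pen bed:** narrow end on the left, same side as the pen's cap.

Next I triangulate with the side view.

```bash
cat > h.py <<'E'
from bench import manip, effector, viewer
import numpy as np, cv2
from scipy.spatial.transform import Rotation as R
def ray(c,u,v):
    f=192/np.tan(np.radians(c['vfov'])/2)
    d=R.from_quat(c['attitude']).apply([(u-c['cx'])/f,(v-c['cy'])/f,1]); return c['eye'],d/np.linalg.norm(d)
def atz(c,u,v,z):
    e,d=ray(c,u,v); return e+d*(z-e[2])/d[2]
def tri(rays):
    A=sum(np.eye(3)-np.outer(d,d) for e,d in rays); b=sum((np.eye(3)-np.outer(d,d))@e for e,d in rays)
    p=np.linalg.solve(A,b); return p,max(np.linalg.norm(np.cross(p-e,d)) for e,d in rays)
def proj(c,p):
    f=192/np.tan(np.radians(c['vfov'])/2)
    q=R.from_quat(c['attitude']).inv().apply(np.array(p)-c['eye']); return c['cx']+f*q[0]/q[2],c['cy']+f*q[1]/q[2]
def down(yaw): # tool z down, closing axis at angle yaw from world +y
    return (R.from_euler('z',yaw)*R.from_quat([1,0,0,0])).as_quat()
E
python3 - <<'E'
from h import *
ct=viewer.get_calibration("top");cs=viewer.get_calibration("side")
T=lambda x,y:ray(ct,(x+.5)/3.5-.5+152,(y+.5)/3.5-.5+115)
S=lambda x,y:ray(cs,(x+.5)/3.6-.5+138,(y+.5)/3.6-.5+135)
P={'red':((552,105),(305,72)),'green':((533,270),(458,98)),'black':((719,265),(476,17)),
'wg':((78,78),(107,455)),'wr':((177,77),(149,372)),'wb':((275,77),(185,301)),'timer':((674,144),(356,116)),
'bedNL':((42,182),(225,520)),'bedR_far':((315,170),(303,308)),'bedR_near':((316,242),(385,320)),
'tb0':((151,290),(392,447)),'tb1':((151,393),(530,460)),'tb2':((47,393),(515,555)),'tb3':((47,290),(375,538)),
'capend_far':((504,392),(570,188)),'bodyend_far':((750,455),(640,97)),'bodyend_near':((742,497),(675,105)),'box_corner':((320,405),(563,312))}
for k,(a,b) in P.items():
    p,e=tri([T(*a),S(*b)]); print(k,p.round(4),round(e*1e3,1))
for n,a,z in [('pen border',(555,420),.024),('pen far end',(752,472),.024),('pen capend',(499,411),.022),('penbedL',(42,207),.007),('penbedR',(315,207),.007),('tbed',(99,342),.007),('timer',(674,144),.017),('purple(tip)',(428,268),.09),('pink',(449,155),.09),('purpT',(455,47),.09),('orange',(411,370),.09),('tim corner',(622,110),.017),('tc2',(708,94),.017),('tc3',(727,180),.017),('tc4',(640,195),.017)]:
    e,d=T(*a); print(n,(e+d*(z-e[2])/d[2]).round(4))
print(viewer.get_calibration("wrist")['eye'],manip.current_tool_pos())
E
```

```text
red [ 0.6055 -0.2657  0.0915] 1.3
green [ 0.499  -0.2549  0.0884] 0.3
black [ 0.5047 -0.3709  0.0942] 1.1
wg [0.6321 0.0512 0.0226] 0.3
wr [ 0.634  -0.0171  0.0236] 0.3
wb [ 0.6356 -0.0847  0.0243] 0.6
timer [ 0.5969 -0.3656  0.0053] 0.6
bedNL [0.5606 0.0753 0.0133] 0.3
bedR_far [ 0.5723 -0.1136  0.0078] 1.2
bedR_near [ 0.5214 -0.1154  0.0048] 1.8
tb0 [ 0.4891 -0.0014  0.0069] 1.9
tb1 [ 0.4162 -0.0044  0.0084] 0.1
tb2 [0.4149 0.0665 0.0099] 0.1
tb3 [0.4852 0.0693 0.0101] 0.4
capend_far [ 0.4211 -0.2437  0.0346] 0.5
bodyend_far [ 0.3827 -0.4127  0.0194] 0.5
bodyend_near [ 0.3551 -0.4073  0.0182] 1.2
box_corner [ 0.411  -0.1207  0.0228] 0.6
pen border [ 0.4034 -0.2795  0.024 ]
pen far end [ 0.3711 -0.4125  0.024 ]
pen capend [ 0.4087 -0.2419  0.022 ]
penbedL [0.5437 0.076  0.007 ]
penbedR [ 0.5475 -0.1139  0.007 ]
tbed [0.4506 0.0329 0.007 ]
timer [ 0.5952 -0.3625  0.017 ]
purple(tip) [ 0.4985 -0.1884  0.09  ]
pink [ 0.5708 -0.2008  0.09  ]
purpT [ 0.6409 -0.2038  0.09  ]
orange [ 0.4342 -0.1787  0.09  ]
tim corner [ 0.6185 -0.3264  0.017 ]
tc2 [ 0.6311 -0.3864  0.017 ]
tc3 [ 0.5707 -0.3993  0.017 ]
tc4 [ 0.559  -0.3388  0.017 ]
[ 0.26523914 -0.59912709  0.38233342] [ 0.18614952 -0.62212618  0.22577944]
```

```bash
python3 - <<'E'
from h import *
ct=viewer.get_calibration("top");cs=viewer.get_calibration("side")
k=512/800
for n,(x,y),z in [('glass base',(480,180),0),('glass base low edge',(480,190),0),('wash base',(543,168),0),('wash base low',(543,188),0),('amber base low edge',(240,151),0),('amber baseC',(237,135),0),('rack front',(480,143),0)]:
    print(n,atz(ct,x*k,y*k,z).round(3))
S=lambda x,y:ray(cs,(x+.5)/3.6-.5+138,(y+.5)/3.6-.5+135)
print('glass rim',[p.round(3) for p in [tri([ray(ct,486*k,159*k),S(163,88)])[0]]])
print('amber cap',tri([ray(ct,215*k,100*k),ray(cs,110*k,355*k)]))
for n,y,p in [('red',0,(.6055,-.2657,.17)),('well g',0,(.632,.051,.15)),('well b',0,(.6357,-.085,.15)),('green',0,(.499,-.2549,.15)),('black',0,(.5047,-.371,.15)),('timer',.206,(.596,-.3635,.1)),('pen',0,(.387,-.346,.1)),('pen bed',0,(.546,-.0388,.1)),('tbed',0,(.4506,.033,.1))]:
  for yaw in (0,np.pi/2,-np.pi/2,np.pi):
    q=manip.solve_ik(np.array(p),down(y+yaw)); print(n,round(yaw,2),None if q is None else np.round(q,2))
E
```

```text
glass base [ 0.7   -0.274  0.   ]
glass base low edge [ 0.683 -0.275 -0.   ]
wash base [ 0.722 -0.376  0.   ]
wash base low [ 0.689 -0.375  0.   ]
amber base low edge [0.739 0.111 0.   ]
amber baseC [0.765 0.117 0.   ]
rack front [ 0.761 -0.274  0.   ]
glass rim [array([ 0.713, -0.273,  0.064])]
amber cap (array([0.76586563, 0.11280709, 0.1285371 ]), np.float64(0.0006285355696631757))
red 0 [ 0.75  0.6  -0.55  1.57  0.35  1.07 -1.46]
red 1.57 [ 0.93  0.69 -0.84  1.56  0.55  1.14 -0.03]
red -1.57 [-0.39  1.    1.35  1.61 -0.99  1.36 -2.05]
red 3.14 [ 1.03  0.78 -1.03  1.56  0.7   1.21  1.45]
well g 0 [ 0.51  0.7  -0.92  1.65  0.62  1.1  -2.16]
well g 1.57 [ 0.51  0.71 -0.92  1.65  0.62  1.1  -0.59]
well g -1.57 [-0.92  0.99  1.35  1.7  -1.01  1.32 -2.5 ]
well g 3.14 [ 0.5   0.7  -0.91  1.65  0.61  1.1   0.99]
well b 0 [ 0.57  0.63 -0.68  1.63  0.44  1.04 -1.82]
well b 1.57 [ 0.77  0.77 -1.02  1.63  0.71  1.16 -0.43]
well b -1.57 [-0.54  0.72  0.94  1.68 -0.65  1.09 -2.55]
well b 3.14 [ 0.78  0.78 -1.04  1.63  0.72  1.17  1.13]
green 0 [ 0.89  0.46 -0.59  1.84  0.31  0.93 -1.41]
green 
[... 545 characters left out ...]
r 3.14 [ 1.12  0.92 -1.01  1.5   0.82  1.18  1.75]
pen 0 [ 1.07  0.45 -0.47  1.98  0.29  0.78 -1.14]
pen 1.57 [ 1.27  0.52 -0.73  1.97  0.47  0.83  0.27]
pen -1.57 [ 0.81  0.41 -0.16  1.99  0.1   0.75 -2.55]
pen 3.14 [ 1.46  0.64 -1.02  1.97  0.69  0.93  1.66]
pen bed 0 [ 0.59  0.56 -0.73  1.9   0.49  0.86 -1.96]
pen bed 1.57 [ 0.71  0.63 -0.9   1.9   0.62  0.92 -0.49]
pen bed -1.57 [-0.68  0.64  0.93  1.95 -0.66  0.89 -2.55]
pen bed 3.14 [ 0.72  0.64 -0.92  1.9   0.63  0.92  1.07]
tbed 0 [ 0.69  0.5  -0.99  2.12  0.58  0.82 -2.23]
tbed 1.57 [ 0.84  0.65 -1.22  2.12  0.78  0.94 -0.83]
tbed -1.57 [ 0.88  0.72 -1.3   2.12  0.86  1.    2.25]
tbed 3.14 [ 0.89  0.74 -1.32  2.12  0.87  1.01  0.66]
```

```bash
python3 - <<'E'
from h import *
import json
D=down(np.pi/2); C=[]
for i,p in enumerate([(.51,-.40,.26),(.53,-.08,.26)]):
    manip.move_pose(np.array(p),D); manip.sleep(.3)
    c=viewer.get_calibration("wrist"); im=viewer.get_image("wrist"); C.append({k:np.array(v).tolist() for k,v in c.items()})
    cv2.imwrite(f"pics/w{i}_raw.png",im[:,:,::-1])
    o=cv2.resize(im[:,:,::-1],(800,600),interpolation=cv2.INTER_CUBIC)
    for q in [(.6055,-.2657,.094),(.499,-.2549,.09),(.5047,-.371,.098),(.632,.0512,.027),(.634,-.0171,.027),(.6356,-.0847,.027),(.595,-.3625,.019),(.387,-.346,.024),(.546,-.0388,.007),(.4506,.0329,.007)]:
        u,v=proj(c,q); cv2.drawMarker(o,(int((u+.5)/.64),int((v+.5)/.64)),(255,0,255),cv2.MARKER_CROSS,14,1)
    cv2.imwrite(f"pics/w{i}.png",o); print(c['eye'])
json.dump(C,open("c.json","w")); print(manip.current_clock())
E
```

```text
[ 0.50934419 -0.31853979  0.41643344]
[0.53002297 0.00127565 0.41641767]
3.4833
```

View pics/w0.png

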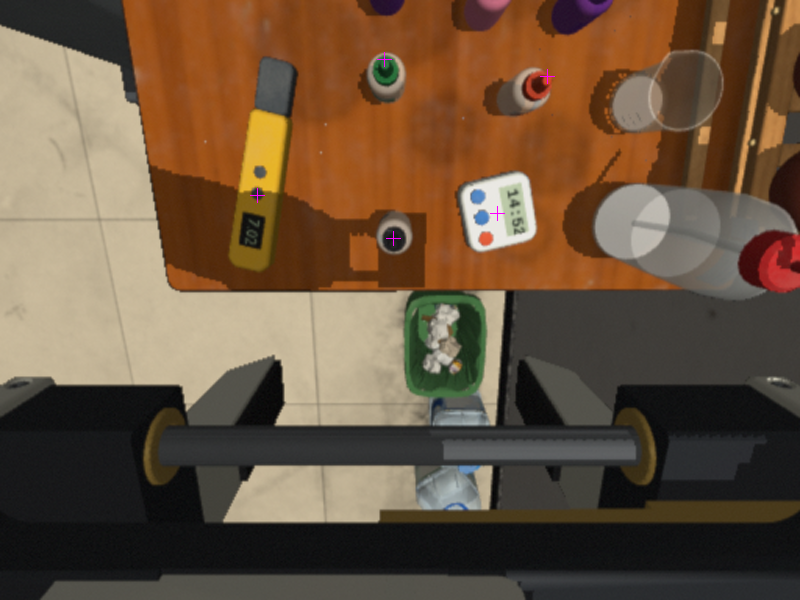

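View pics/w1.png

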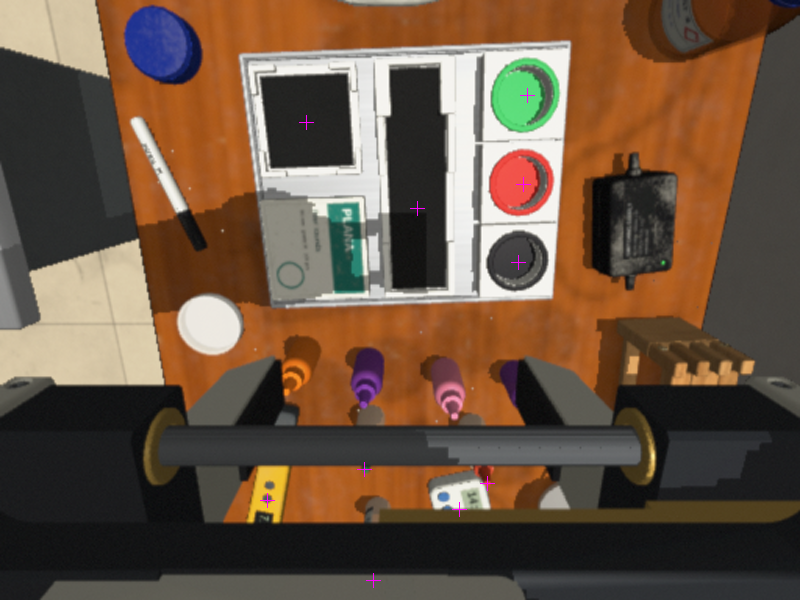

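The green tip is a few pixels off its marker, at (386,66) against (385,58). The pen bed also looks about 6 mm off along its length. I'll check both in enlarged crops with model outlines drawn on.

```bash
cat > ov.py <<'E'
from h import *
import json
C=json.load(open("c.json"))
def pts(kind,x,y,yaw,*a):
    if kind=='c':
        z,r=a; t=np.linspace(0,2*np.pi,40); L=np.c_[r*np.cos(t),r*np.sin(t),0*t]
    else:
        z,poly=a; L=np.array([(u,v,0) for u,v in poly+poly[:1]])
    return R.from_euler('z',yaw).apply(L)+[x,y,z]
def draw(i,x0,x1,y0,y1,s,shapes,out):
    c={k:np.array(v) for k,v in C[i].items()}
    im=cv2.resize(cv2.imread(f"pics/w{i}_raw.png")[y0:y1,x0:x1],None,fx=s,fy=s,interpolation=cv2.INTER_CUBIC)
    for sh in shapes:
        P=np.array([proj(c,p) for p in pts(*sh)]); P=((P+.5-[x0,y0])*s-.5)
        cv2.polylines(im,[P.round().astype(int).reshape(-1,1,2)],False,(255,0,255),1)
    return im
E
python3 - <<'E'
from ov import *
pocket=[(-27,-76),(27,-76),(27,78),(21,78),(21,116),(-21,116),(-21,78),(-27,78)]
pocket=[(a/1e3,b/1e3) for a,b in pocket]; sq=[(s*.039,t*.039) for s,t in((1,1),(1,-1),(-1,-1),(-1,1))]; ti=[(s*.032,t*.032) for s,t in((1,1),(1,-1),(-1,-1),(-1,1))]
body=[(-.019,-.068),(.019,-.068),(.019,.068),(.014,.068),(.014,.108),(-.014,.108),(-.014,.068),(-.019,.068)]
a=draw(1,150,370,25,200,3.4,[('p',.546,-.0388,.022,.007,pocket),('p',.4506,.0329,.022,.015,sq)]+[('c',x,y,0,z,.022) for x,y in((.632,.0512),(.634,-.0171),(.6356,-.0847)) for z in(.027,.007)],0)
b=draw(0,140,360,20,180,3.4,[('c',x,y,0,z,r) for x,y,h in((.6055,-.2657,.068),(.499,-.2549,.064),(.5047,-.371,.072)) for z,r in((0,.0145),(h,.0145),(h+.026,.002))]+[('p',.387,-.346,.24,.02,body),('p',.595,-.3625,.206,.017,ti)],0)
cv2.imwrite("pics/o1.png",a);cv2.imwrite("pics/o0.png",b)
E
```

```text
(no output)
```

View pics/o1.png

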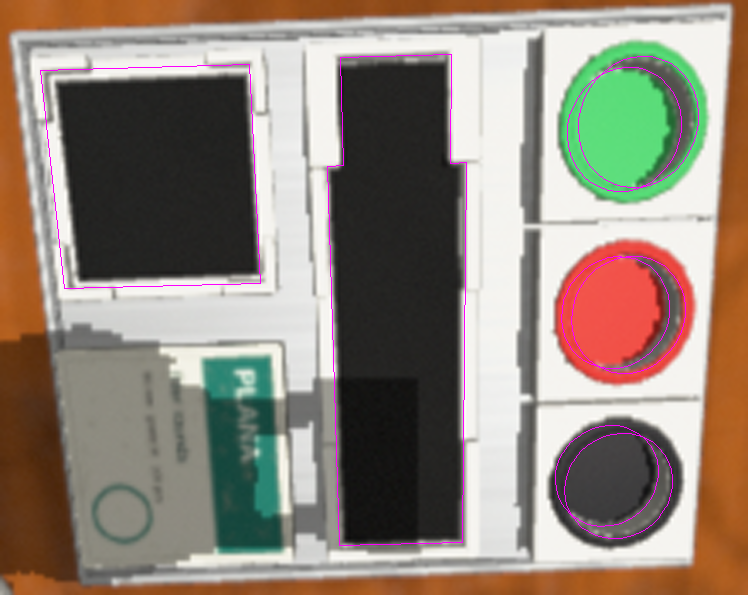

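View pics/o0.png

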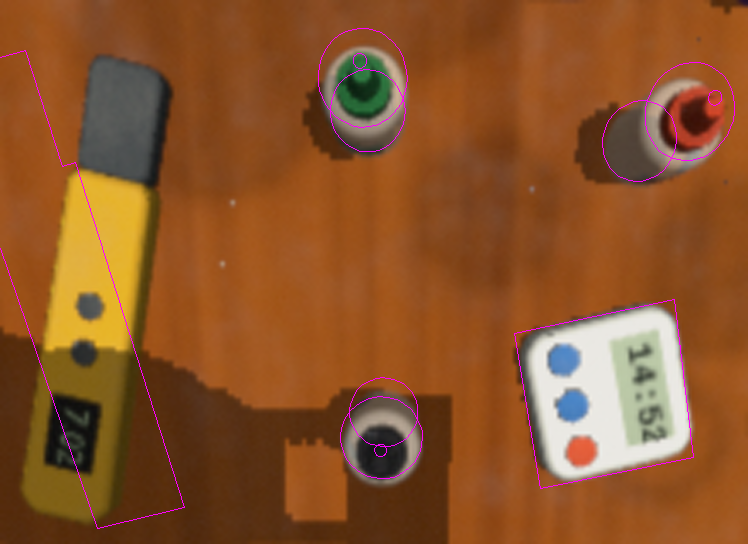

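Pen bed, wells, timer and black bottle match their outlines. Green shifts about 3 mm and red about 2 mm in -y. My pen yaw sign was wrong: it should be -0.217. Before placing, I check the black adapter behind the wells, then pick green first.

```bash
cat >> h.py <<'E'
def near(p,yaws):
    "yaw option (grasp symmetric) whose IK needs the least joint travel"
    q0=np.array(manip.current_q()); best=None
    for y in yaws:
        q=manip.solve_ik(np.array(p),down(y))
        if q is not None and (best is None or np.abs(q-q0).max()<best[0]): best=(np.abs(q-q0).max(),y)
    return best[1]
def lower(x,y,z0,z1,lim=6):
    f0=manip.current_force()[2]
    for z in np.linspace(z0,z1,5)[1:]:
        manip.servo_line([x,y,z],vel=.06); f=manip.current_force()[2]-f0
        if abs(f)>lim: print("contact",z,f); return False
    return True
def pickplace(src,h,syaw,dst,floor,dyaw,grip,top=.15,drop=.0015):
    sx,sy=src; dx,dy=dst; ya=near((sx,sy,top),[syaw,syaw+np.pi,syaw-np.pi]); yb=dyaw+(ya-syaw)
    manip.move_pose([sx,sy,top],down(ya)); manip.servo_line([sx,sy,h],vel=.12)
    effector.close(grip); print("gap",manip.current_finger_gap(),manip.current_gripper_force())
    manip.servo_line([sx,sy,top],vel=.2); manip.move_pose([dx,dy,top],down(yb)); manip.sleep(.2)
    g=manip.current_finger_gap(); print("carried gap",g,manip.current_tool_pos())
    manip.servo_line([dx,dy,floor+h+.026],vel=.15)
    ok=lower(dx,dy,floor+h+.026,floor+h+drop)
    print("low",manip.current_tool_pos(),manip.current_force(),"t",manip.current_clock())
    return ok
def release(dx,dy,top=.15):
    effector.open_jaws(); manip.sleep(.2); p=manip.current_tool_pos(); manip.servo_line([p[0],p[1],top],vel=.15)
E
python3 - <<'E'
from h import *
ct=viewer.get_calibration("top");cs=viewer.get_calibration("side");k=.64
for a,b in [((367,135),(241,325)),((316,135),(200,326)),((318,165),(190,345)),((370,165),(236,350))]: print(tri([ray(ct,a[0]*k,a[1]*k),ray(cs,b[0]*k,b[1]*k)]))
print(pickplace((.499,-.2575),.037,np.pi/2,(.632,.0512),.007,np.pi/2,15))
E
```

```text
(array([ 0.73870714, -0.097627  ,  0.03458052]), np.float64(0.016968149238822814))
(array([ 0.73781773, -0.02127517,  0.07897278]), np.float64(0.0002464534283347458))
(array([ 0.72612532, -0.01293144,  0.05069005]), np.float64(0.024317010447776385))
(array([ 0.73001587, -0.09588071, -0.01461601]), np.float64(0.004597786257468815))
gap 0.02872856020969896 14.977809190750122
carried gap 0.028823494624829558 [0.63207748 0.04898878 0.14988697]
low [0.63157728 0.05109328 0.04492824] [-0.39315437  0.39130172 -0.2572346 ] t 10.2917
True
```

```bash
python3 - <<'E'
from h import *
release(.632,.0512)
ok=pickplace((.604,-.2675),.039,np.pi/2,(.634,-.0171),.007,np.pi/4,15)
if ok: 
    release(.634,-.0171)
    im=viewer.get_image("side"); cv2.imwrite("pics/s1.png",cv2.resize(im[100:320,110:370,::-1],None,fx=2.7,fy=2.7,interpolation=cv2.INTER_CUBIC))
E
```

```text
gap 0.02929431302297842 14.95383471250534
carried gap 0.028857016883585603 [ 0.63391232 -0.01923009  0.1494971 ]
low [ 0.63352366 -0.01713528  0.04689709] [-0.20224785 -0.42034131 -1.37579618] t 19.3417
```

View pics/s1.png

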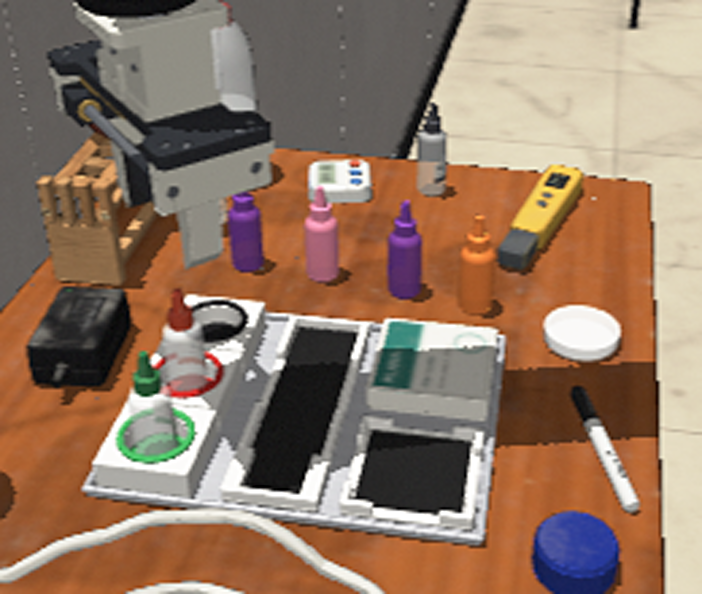

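Both stand upright: green at (150,405), red at (185,345). The pen goes next, before black. I grip it 30 mm behind centre so the gripper body clears the red cap, and release above 27 mm so the opening fingers clear the well block.

```bash
python3 - <<'E'
from h import *
hp=np.pi/2
s=np.array([.3873,-.346])-.03*np.array([.2153,.9765]); d=np.array([.546,-.0388])-.03*np.array([-.022,1])
ok=pickplace(tuple(s),.013,hp-.217,tuple(d),.007,hp+.022,30,top=.17,drop=.0095)
ims=[viewer.get_image(n)[:,:,::-1] for n in("top","side")]
a=cv2.resize(ims[0][100:250,140:290],(400,400),interpolation=cv2.INTER_CUBIC); b=cv2.resize(ims[1][190:320,130:260],(400,400),interpolation=cv2.INTER_CUBIC)
cv2.imwrite("pics/pen1.png",np.hstack([a,b]))
E
```

```text
gap 0.035651381497239336 29.982811803929508
carried gap 0.035951886776670855 [ 0.54639105 -0.07061501  0.16985421]
low [ 0.54639163 -0.0687544   0.02918056] [ 0.10247599  0.78429538 -0.30789102] t 29.9417
```

View pics/pen1.png

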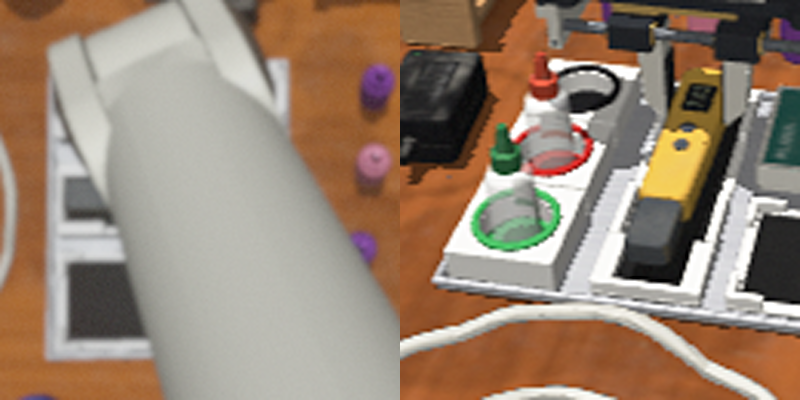

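The pen hangs level over its bed with the cap over the narrow end, around (655,245) in the right half. I release it, look, then fetch black.

```bash
python3 - <<'E'
from h import *
release(0,0,.17); print(manip.current_force())
ok=pickplace((.5047,-.372),.041,np.pi/2,(.6356,-.0850),.007,np.pi/4,15)
if ok: release(0,0,.17)
manip.move_pose([.596,-.3635,.16],down(near((.596,-.3635,.16),[.206,.206+np.pi]))); manip.sleep(.2)
ims=[viewer.get_image(n)[:,:,::-1] for n in("top","side")]
for i,n in enumerate(("t2","s2")): cv2.imwrite(f"pics/{n}_raw.png",ims[i])
a=cv2.resize(ims[0][110:250,140:280],(400,400),interpolation=cv2.INTER_CUBIC); b=cv2.resize(ims[1][190:320,130:260],(400,400),interpolation=cv2.INTER_CUBIC)
cv2.imwrite("pics/pen2.png",np.hstack([a,b])); print(manip.current_clock())
E
```

```text
[-0.11491617  0.0582391  -0.78282011]
gap 0.02931292233135322 14.994328916072845
carried gap 0.029054348835371533 [ 0.63523301 -0.08703377  0.14965377]
low [ 0.63513695 -0.08497404  0.04888763] [ 0.07726598  0.62884213 -0.206362  ] t 39.325
42.975
```

View pics/pen2.png

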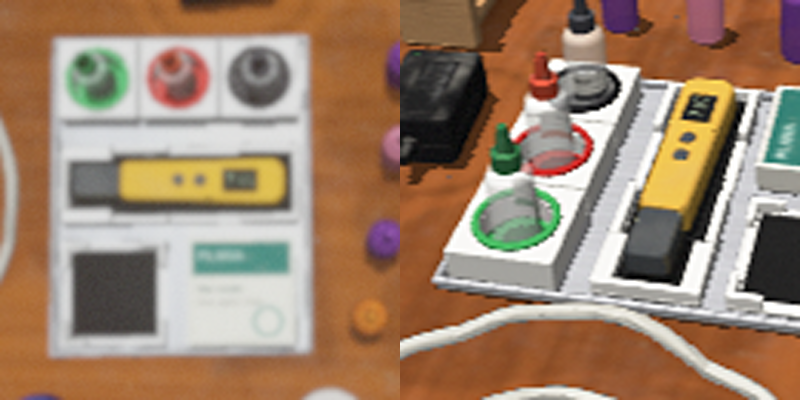

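The pen lies in its bed, spanning 70–288 within the 68–291 pocket, with the cap at the narrow end. All three bottles stand in their wells. The timer is last.

```bash
python3 - <<'E'
from h import *
ok=pickplace((.596,-.363),.0105,.206,(.452,.0329),.007,np.pi/2+.022,20,drop=.0025)
if ok: release(0,0,.2); print(manip.current_force())
manip.move_pose([.45,-.3,.32],down(np.pi/2)); manip.sleep(.3)
ims=[viewer.get_image(n)[:,:,::-1] for n in("top","side")]
a=cv2.resize(ims[0][110:250,140:280],(400,400),interpolation=cv2.INTER_CUBIC); b=cv2.resize(ims[1][190:320,130:260],(400,400),interpolation=cv2.INTER_CUBIC)
cv2.imwrite("pics/fin.png",np.hstack([a,b])); print(manip.current_clock())
E
```

```text
gap 0.06389665996672672 19.874101281166077
carried gap 0.06338767992173257 [0.45258887 0.03225518 0.15000738]
low [0.45164269 0.03291358 0.01961546] [-0.21380704 -0.51570107 -0.53134066] t 49.575
[ 0.06953775  0.54308259 -0.94229043]
53.525
```

View pics/fin.png

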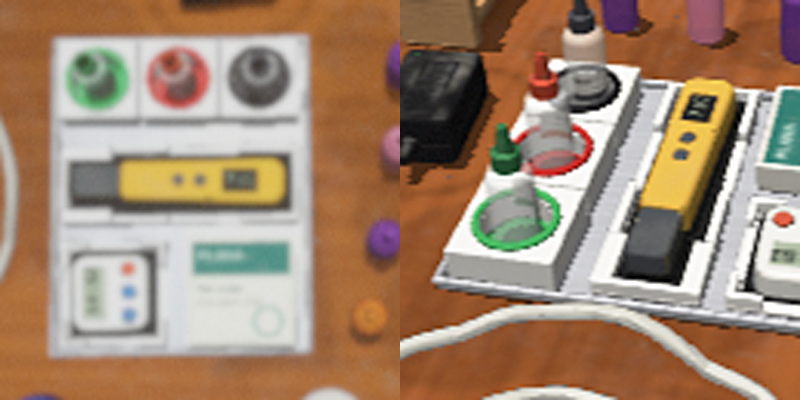

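The timer sits face up, centred in its bed at (111,292), and everything is in place. Handing in.

```bash
python3 -c "
from bench import manip
print(manip.hand_in())"
```

```text
the job is handed in; nothing more can be done
None
```

I handed the job in at about 54 s of the 128 s allowed: in the last pictures all three bottles stand in their own wells and the pen and timer lie in their beds, but the hand-in call gave no verdict.

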